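# Sort the lid clamps from behind the vials

## Task

A left-hand and a right-hand lid clamp lie on the grey plate behind two sealed vials: first move both vials onto the low steel side tray, and leave the clamps alone until both stand there. Then lay each clamp flat in the white bin whose floor shows the dark outline of the same hand, and when both are in, stand each vial back on the very spot where it stood at the start (within about a centimetre). Keep the vials upright all the time, and do not shift the beaker and the jar.

Things in the scene. Friction and masses are not known exactly. Their poses are not given: they have to be found in the camera images.
- wide_vial_center (a point): wide sealed vial, amber glass, bare aluminium cap, standing upright, loose: body 54 mm in diameter, 100 mm high in all, shoulder from 60 to 78 mm height, cap 32 mm in diameter at the top (82 to 100 mm). About 0.15 kg. The point lies on its axis half-way up (50 mm over its underside); z is up.
- slim_vial_center (a point): slim, taller sealed vial, amber glass, bare aluminium cap, standing upright, loose: body 40 mm in diameter, 122 mm high in all, shoulder from 82 to 100 mm height, cap 32 mm in diameter at the top (104 to 122 mm). About 0.12 kg. The point lies on its axis half-way up (61 mm over its underside); z is up.
- left_clamp_center (a point): left-hand lid clamp, loose flat L of steel, 0.16 kg: long leg 72 x 16 mm, 20 mm high, along its y; short leg 16 mm wide, 12 mm high, juts 28 mm from the long leg's side to +x, at the +y end (from above, short leg pointing away from you, it is at the left end). Point: middle of the long leg, 10 mm over its underside; z up. Grip across the long leg (16 mm, along x).
- right_clamp_center (a point): right-hand lid clamp, the mirror image of the left-hand one: same sizes and axes, but the short leg (to +x) is at the long leg's -y end (from above, short leg pointing away from you, it is at the right end). Point: middle of the long leg, 10 mm over its underside; z up.
- station: fixed grey plate on the bench, 170 (x) x 210 (y) mm, 8 mm high, origin at the centre of its underside. Two flat dark round pads, 64 mm in diameter, at (-42, +-50) mm in its frame: a vial stands on each, either way round, up to 5 mm off its centre. The clamps lie behind near (+21, +-53) mm, either way round, turned up to 0.6 rad.
- side_tray: fixed low steel tray for putting the vials aside, 160 x 160 mm, rim 14 mm high and 3 mm thick, floor 3 mm thick; origin at the centre of its underside, z up. It holds both vials side by side.
- left_bin: fixed white open bin for the left-hand clamp, 150 x 150 mm, 40 mm high, walls and floor 4 mm thick; on its floor the full-size flat dark outline of a left-hand clamp (long leg along the bin's y axis, short leg to +x at the +y end). Origin at the centre of its underside, z up.
- right_bin: fixed white open bin for the right-hand clamp, same sizes; the dark outline of a right-hand clamp is on its floor (short leg towards +x at the -y end). Origin at the centre of its underside, z up.
- beaker: bystander: open white ceramic beaker, 60 mm in diameter, 75 mm high, loose; origin at the centre of its underside. Not to be shifted.
- jar: bystander: closed white jar with a black cap, 60 mm in diameter, 65 mm high, loose; origin at the centre of its underside. Not to be shifted.
Not all that is in view belongs to the job. Leave any orange or purple look-alike of the part that bears left_clamp_center alone.

How it is judged:
By the outcome, as a careful person would: the job done as asked, in the order asked, and still so for the second after the job is handed in, with the robot touching nothing.
It also fails if it takes over 141 s, if anything falls off the work surface, if the arm or the gripper's body presses on something with over 40 N, if the wrist force passes 120 N, or if a joint passes its speed limit or range.

## Robot

A 6-joint arm with a two-finger parallel gripper is mounted at the origin on the work surface. World frame = base frame: x ahead of the robot, y to its left, z up, the work surface at z = 0. Lengths are in mm, angles in rad, forces in N, time in s.
With the tool pointing down it reaches from about 350 to 950 mm from the base axis. Payload 17.4 kg.
Tool frame: the origin (TCP) lies at the very end of the fingers, on their centre line; the grasp point (between the pads) lies 19 mm behind it; z points along the fingers, y is the direction in which the jaws open and shut (so a half turn about z gives the same grasp; the last joint's range is limited). The gripper opens to 93 mm and grips with 3 to 60 N. Pads are 15 mm wide; open, the fingers measure 128 mm over their backs; the gripper's body (75 mm by 188 mm) begins 65 mm behind the grasp point.
Start: joints at [-1.366, 0.116, 1.442, -0, 1.584, -0.038], TCP at [162.275, -655.209, 218.646] pointing down, gripper open.
Joint ranges: [-2.83, 2.83], [-0.83, 2.19], [0.07, 2.5], [-1.14, 4.28], [0.01, 3], [-2.97, 2.97]. Speed limits (rad/s): [1.89, 1.89, 2.22, 3.14, 3.14, 3.14].

## Interface

Orientations are given as a unit quaternion [w, x, y, z].
In Python, from bench import robot, hand, viewer gives the robot as it stands. Calls block until the motion is done:
- robot.move_ptp(position, orientation): joint-space move of the TCP to a pose.
- robot.move_linear(position, vel=150, rot=None, force_limit=None): straight line of the TCP; rot=None keeps the orientation; vel is the mean speed in mm/s. With force_limit (N) it stops when the force on the tool has changed by that much, and returns True; else False.
- robot.set_joints(angles): joint-space move.
- hand.gripper_to(opening, force=None): opening from 0.0 (shut) to 1.0 (fully open); force is the grip in N (None keeps the last); returns when the fingers have stopped.
- robot.dwell(seconds).
- robot.solve_ik(position, orientation): joint angles nearest the present ones, or None.
- viewer.camera(name): name is "side" or "top"; returns a dict with "frame" (420x560x3 uint8, blue, green, red), "depth" (420x560 float32, mm along the optical axis (not along the pixel's ray), 0 where there is no reading), "fx", "fy", "cx", "cy" (pixels), "T" (4x4, takes a point from camera to world coordinates). Camera axes: x right, y down, z forward; pixel columns grow to the right and rows downward; lengths in mm; the calibration is good to about 2 mm. A picture is of the moment at which its call begins.
A pose or a line that the arm cannot do raises robot.MotionError and nothing moves.
- robot.finish_job(): hands the job in, once; it reports no verdict.
Readings, each from a call of its own:
- robot.get_time_s(): time.
- robot.get_joint_positions(): joint angles.
- robot.get_qvel(): joint speeds.
- robot.get_tau(): joint torques, N m.
- robot.get_tcp_pos(): TCP position.
- robot.get_tcp_rot(): TCP orientation.
- robot.get_ft_force(): force on the tool from outside, world axes, zero at the start.
- robot.get_wrist_torque(): the same for the moment, N m.
- robot.get_opening(): opening from 0.0 (shut) to 1.0 (fully open).
Only numpy, scipy, OpenCV 4.12 (cv2) and the standard library are available. Lean on these libraries where they do the work, as an engineer would, in place of code of your own. Each camera call takes 0.05 s, during which the arm holds its last target.

## Working session

There is one attempt and no reset: what is moved stays moved. The work goes in short steps, each a Python script; the robot and the scene stay as the last script left them, time stands still between calls to the robot, and variables do not carry over. Pictures are saved under pics/ and viewed, and the job is handed in when it is done.

```bash
ls; mkdir -p pics
python3 - <<'E'
from bench import robot, hand, viewer
import cv2,numpy as np
for n in ("top","side"):
    c=viewer.camera(n); cv2.imwrite(f"pics/{n}0.png",c["frame"]); np.savez(f"{n}0.npz",**c)
    print(n,c["fx"],c["fy"],c["cx"],c["cy"],np.round(c["T"],3).tolist(),(c["depth"]>0).mean())
print(robot.get_time_s(),robot.get_tcp_rot(),robot.get_opening(),robot.get_ft_force())
E
```

```text
pics
top 511.783804433794 511.783804433794 274.47078468134515 198.4196084066611 [[-0.017, -0.998, 0.055, 489.424], [-1.0, 0.017, -0.001, -12.356], [0.0, -0.055, -0.999, 1090.407], [0.0, 0.0, 0.0, 1.0]] 0.9959396258503401
side 537.4678681830067 537.4678681830067 281.54168516641766 210.66917769763555 [[-0.837, -0.302, 0.457, -102.725], [-0.548, 0.466, -0.695, 956.15], [-0.003, -0.831, -0.556, 839.532], [0.0, 0.0, 0.0, 1.0]] 0.9961011904761905
0.1 [-5.11077698e-04  9.92639778e-01  1.21103288e-01 -5.90697404e-05] 1.0007214495499912 [ 0.48036207  0.2494305  -0.05490464]
```

View pics/top0.png

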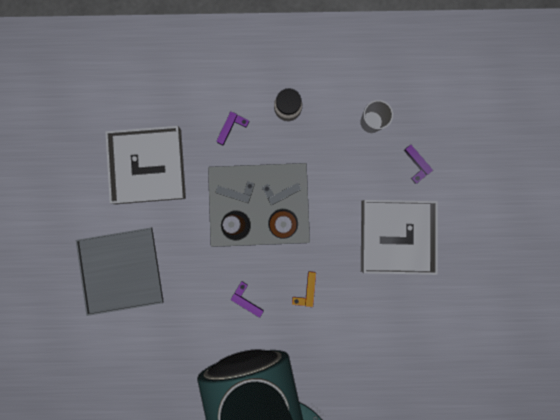

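View pics/side0.png

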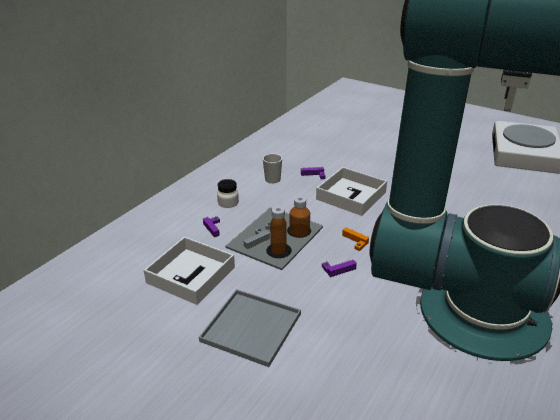

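The top view shows the station at about (259,205), with vials at (235,224) and (284,223) and grey clamps at (235,192) and (282,192). The bins are at (146,165) and (400,237) and the tray is at (120,270). Next I'll zoom in for detail.

Run:
```python
import cv2,numpy as np
f=cv2.imread("pics/top0.png")
a=cv2.resize(f[155:255,200:320],None,fx=5,fy=5,interpolation=cv2.INTER_CUBIC)
cv2.imwrite("pics/z1.png",cv2.convertScaleAbs(a,alpha=1.6))
b=np.hstack([cv2.resize(f[115:215,95:195],None,fx=4,fy=4),cv2.resize(f[190:290,350:450],None,fx=4,fy=4)])
cv2.imwrite("pics/z2.png",b)
g=cv2.imread("pics/side0.png");cv2.imwrite("pics/z3.png",cv2.convertScaleAbs(cv2.resize(g[190:280,215:335],None,fx=6,fy=6,interpolation=cv2.INTER_CUBIC),alpha=1.6))
```

```text
(no output)
```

View pics/z1.png

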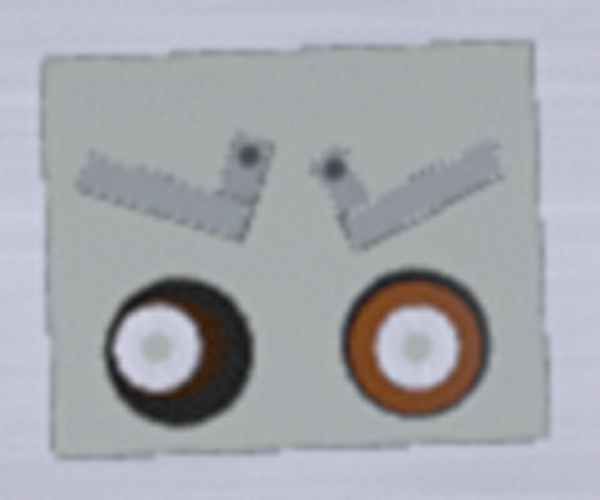

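View pics/z2.png

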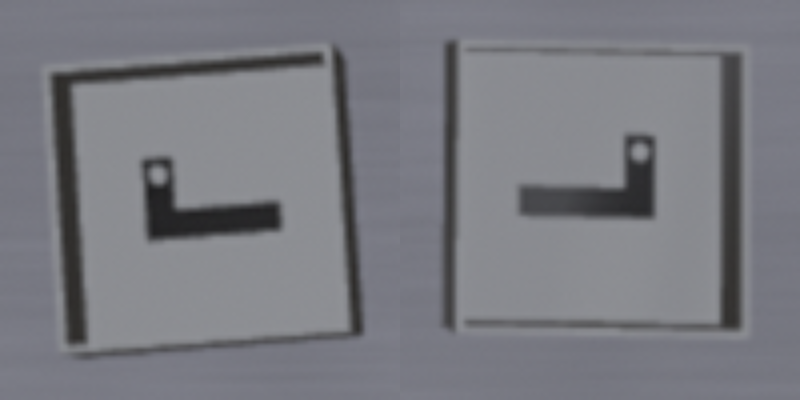

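View pics/z3.png

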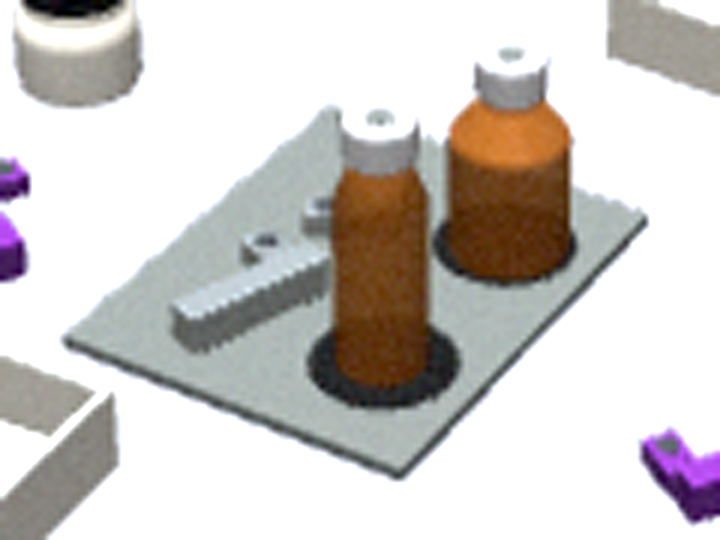

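Handedness, with image up = +x and image left = +y: the clamp at (235,192) is the right-hand one, and the one at (282,192) is the left-hand one. The left bin is the one at (146,165), and the right bin is at (400,237). The slim vial is at (235,224) and the wide vial at (284,223). Now I'll measure them.

```bash
cat > h.py <<'E'
import cv2,numpy as np
def ray(c,uv,z):
    uv=np.atleast_2d(np.asarray(uv,float)); T=np.asarray(c["T"])
    d=np.c_[(uv[:,0]-c["cx"])/c["fx"],(uv[:,1]-c["cy"])/c["fy"],np.ones(len(uv))]@T[:3,:3].T
    o=T[:3,3]; return o+d*((z-o[2])/d[:,2])[:,None]
def world(c):
    h,w=c["depth"].shape; v,u=np.mgrid[:h,:w]; D=c["depth"]; T=np.asarray(c["T"])
    p=np.stack([(u-c["cx"])/c["fx"]*D,(v-c["cy"])/c["fy"]*D,D],-1)
    return p@T[:3,:3].T+T[:3,3]
def comps(mask,roi,amin=30):
    m=np.zeros(mask.shape,np.uint8); u0,v0,u1,v1=roi; m[v0:v1,u0:u1]=mask[v0:v1,u0:u1]
    n,l,s,cen=cv2.connectedComponentsWithStats(m)
    return [(l==i) for i in range(1,n) if s[i,4]>=amin]
def outline(m):
    cs,_=cv2.findContours(m.astype(np.uint8),cv2.RETR_EXTERNAL,cv2.CHAIN_APPROX_NONE)
    return max(cs,key=cv2.contourArea)[:,0,:].astype(float)
def rect(P): # min area rect of xy points
    (c,s,a)=cv2.minAreaRect(P[:,:2].astype(np.float32)); return np.round(c,1),np.round(s,1),round(a,1)
E
cat > m.py <<'E'
from h import *
import sys
c=dict(np.load(sys.argv[1])); f=c["frame"].astype(int); W=world(c); hsv=cv2.cvtColor(c["frame"],cv2.COLOR_BGR2HSV)
print("table z",np.median(W[330:400,20:150,2]), "plate z",np.median(W[205:212,240:280,2]))
# caps
for roi,z,n in (((212,205,258,245),130,"slim"),((260,205,308,245),108,"wide")):
    for m in comps((f.min(2)>165),roi):
        o=outline(m); P=ray(c,o,z); cc,r=cv2.minEnclosingCircle(P[:,:2].astype(np.float32))
        print(n,"cap",np.round(cc,1),"diam",round(2*r,1),"depth z",np.median(W[m][:,2]),m.sum())
# plate: depth height >4
hgt=W[:,:,2]
for n,roi,zlo,z in (("plate",(195,150,325,260),4,8),("tray",(65,215,175,325),8,14),("lbin",(95,115,195,215),25,40),("rbin",(350,190,450,285),25,40)):
    m=comps(hgt>zlo,roi)
    m=max(m,key=lambda q:q.sum()); print(n,rect(ray(c,outline(m),z)))
for n,roi in (("lout",(115,140,178,190)),("rout",(372,212,425,260))):
    for m in comps(f.max(2)<75,roi,60):
        o=outline(m); print(n,rect(ray(c,o,4)),m.sum())
for n,roi in (("rclamp",(205,170,259,207)),("lclamp",(259,170,310,207))):
    m=comps(hgt>22,roi,30); m=max(m,key=lambda q:q.sum()); print(n,"long",rect(ray(c,outline(m),28)),np.median(hgt[m]),m.sum())
    m=comps(hgt>14,roi,30); m=max(m,key=lambda q:q.sum()); print(n,"all",rect(ray(c,outline(m),24)),m.sum())
    g=(W[:,:,2]>12).astype(np.uint8)*0;
E
python3 m.py top0.npz
python3 - <<'E'
from h import *
c=dict(np.load("top0.npz"));f=c["frame"]
print(f[192,225],f[200,215],f[224,235],f[223,284])
print(f[170,146],f[240,398], f[160,130])
E
```

```text
table z -0.4196295006257742 plate z 7.56344919702758
plate (array([536.5,  20.7]), array([173.5, 212.2]), 1.4)
tray (array([401.9, 314.2]), array([159.7, 162.4]), 8.4)
lbin (array([621.9, 254.1]), array([151. , 152.9]), 3.5)
rbin (array([ 464.1, -270.3]), array([154. , 151.2]), 88.5)
lout (array([622. , 256.2]), array([70.4, 32.3]), 89.7) 253
rout (array([ 464.6, -275.8]), array([55.3, 29.6]), 89.0) 179
rclamp long (array([560.2,  73.1]), array([71.8, 19.4]), 71.9) 27.800661693018128 269
rclamp all (array([571.5,  69.4]), array([72.7, 43.5]), 71.8) 375
lclamp long (array([558. , -33.7]), array([17.7, 70.8]), 25.6) 27.303801779064315 264
lclamp all (array([569.7, -27.7]), array([43.8, 71.7]), 27.1) 371
[98 94 90] [107 107 104] [131 121 120] [108 108 105]
[40 37 38] [61 58 57] [134 130 128]
```

```bash
cat > caps.py <<'E'
from h import *
import sys
c=dict(np.load(sys.argv[1])); W=world(c); hgt=W[:,:,2]
for roi,z,n in (((212,205,258,245),130,"slim"),((260,205,308,245),108,"wide")):
    m=max(comps(hgt>z-5,roi,20),key=lambda q:q.sum())
    o=outline(m); P=ray(c,o,z); cc,r=cv2.minEnclosingCircle(P[:,:2].astype(np.float32))
    print(n,"cap",np.round(cc,1),"centroid",np.round(W[m].mean(0),1),"diam",round(2*r,1))
    a=np.deg2rad(1.4); R=np.array([[np.cos(a),-np.sin(a)],[np.sin(a),np.cos(a)]])
    for s in (1,-1): print("  pad",np.round(np.array([536.5,20.7])+R@[-42,50*s],1))
c=dict(np.load("side0.npz")); W=world(c); hgt=W[:,:,2]
for roi,z,n in (((265,200,292,225),130,"slim"),((290,190,312,215),108,"wide")):
    m=max(comps(hgt>z-4,roi,10),key=lambda q:q.sum())
    print("side",n,np.round(W[m].mean(0),1),m.sum())
E
python3 caps.py top0.npz
```

```text
slim cap [495.   68.2] centroid [495.   68.5 133.8] diam 32.5
  pad [493.3  69.7]
  pad [495.7 -30.3]
wide cap [493.7 -28.8] centroid [493.5 -28.9 107.4] diam 31.6
  pad [493.3  69.7]
  pad [495.7 -30.3]
side slim [490.5  70.5 129.2] 92
side wide [489.2 -27.2 107.3] 78
```

Measurements agree with each other: plate and pads against vials to within 2 mm, bins and tray match the given sizes, and clamp heights are 28 mm. The slim vial goes first, because the gripper body would hit its top if I took the wide one while it stood next to it.

```bash
cat > r.py <<'E'
from bench import robot, hand, viewer
import numpy as np, cv2
from h import *
def q(a): return [0,float(np.cos(a/2)),float(np.sin(a/2)),0]
A0=0.147
SLIM=np.array([493.7,69.0]); WIDE=np.array([492.8,-28.5])
TC=np.array([401.9,314.2]); ta=np.deg2rad(8.4); tx=np.array([np.cos(ta),np.sin(ta)])
TS=TC+38*tx; TW=TC-36*tx
HS,HW=46,29   # TCP above vial underside
def lin(xy,z,vel=150,**k): return robot.move_linear([float(xy[0]),float(xy[1]),float(z)],vel=vel,**k)
def snap(n,name="top"):
    c=viewer.camera(name); cv2.imwrite(f"pics/{n}.png",c["frame"]); np.savez(f"{n}.npz",**c); return c
def grab(xy,zg,zup,op):
    lin(xy,zg+25,200); lin(xy,zg,60); hand.gripper_to(op*0,force=20)
    print("grip opening mm",robot.get_opening()*93)
    lin(xy,zup,150); print("t",robot.get_time_s(),"open",robot.get_opening()*93,"F",np.round(robot.get_ft_force(),1))
def put(xy,zp,zup,op):
    lin(xy,zp+8,150); hit=lin(xy,zp-3,15,force_limit=3); z=robot.get_tcp_pos()[2]
    print("contact",hit,"dz vs nominal",round(z-zp,1)); hand.gripper_to(op); lin(xy,zup,150); print("t",robot.get_time_s())
E
python3 - <<'E'
from r import *
for n,p in (("slim",SLIM),("wide",WIDE),("TS",TS),("TW",TW),("lb",(622,254)),("rb",(464,-270))):
    for a in (A0,A0+np.pi,A0-np.pi):
        j=robot.solve_ik([p[0],p[1],200],q(a)); print(n,round(a,2),None if j is None else np.round(j,2))
robot.move_ptp([SLIM[0],SLIM[1],230],q(A0)); hand.gripper_to(0.7,force=20)
print(robot.get_time_s(),robot.get_tcp_pos(),robot.get_ft_force()); snap("a1","side")
E
```

```text
slim 0.15 [ 0.09 -0.27  1.84 -0.    1.58  1.51]
slim 3.29 [ 0.09 -0.27  1.84 -0.    1.58 -1.63]
slim -2.99 [ 0.09 -0.27  1.84 -0.    1.58 -1.63]
wide 0.15 [-0.11 -0.28  1.85 -0.    1.58  1.31]
wide 3.29 [-0.11 -0.28  1.85 -0.    1.58 -1.83]
wide -2.99 [-0.11 -0.28  1.85 -0.    1.58 -1.83]
TS 0.15 [ 0.58 -0.17  1.75 -0.    1.56  2.01]
TS 3.29 [ 0.58 -0.17  1.75 -0.    1.56 -1.14]
TS -2.99 [ 0.58 -0.17  1.75 -0.    1.56 -1.14]
TW 0.15 [ 0.65 -0.32  1.87 -0.    1.59  2.07]
TW 3.29 [ 0.65 -0.32  1.87 -0.    1.59 -1.07]
TW -2.99 [ 0.65 -0.32  1.87 -0.    1.59 -1.07]
lb 0.15 [ 0.35  0.11  1.47 -0.    1.55  1.77]
lb 3.29 [ 0.35  0.11  1.47 -0.    1.55 -1.37]
lb -2.99 [ 0.35  0.11  1.47 -0.    1.55 -1.37]
rb 0.15 [-0.57 -0.18  1.76 -0.    1.56  0.85]
rb 3.29 [-0.57 -0.18  1.76 -0.    1.56 -2.29]
rb -2.99 [-0.57 -0.18  1.76 -0.    1.56 -2.29]
3.575 [493.69382418  68.99961239 230.0117677 ] [ 0.09610398  1.14452455 -0.05603485]
```

View pics/a1.png

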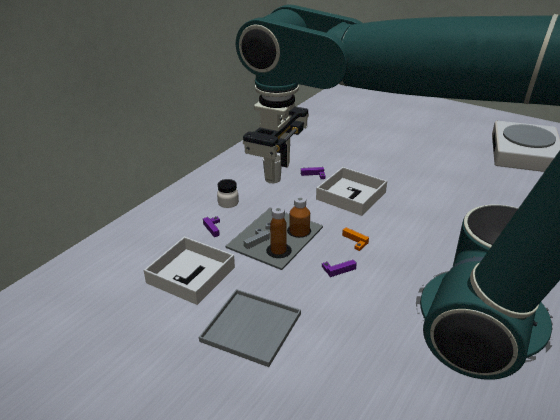

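The fingers at (275,165) are open straight above the slim vial at (279,230), with the jaws along y. Moving both vials now, and looking after the first one.

Run:
```python
from r import *
grab(SLIM,8+HS,150,0.7)
lin(TS,150,250)
put(TS,3+HS,200,0.7)
snap("a2","side")
```

```text
grip opening mm 39.86258357836708
t 6.425 open 39.82961371593155 F [ 0.2  0.1 -3. ]
contact True dz vs nominal -0.1
t 10.725
```

View pics/a2.png

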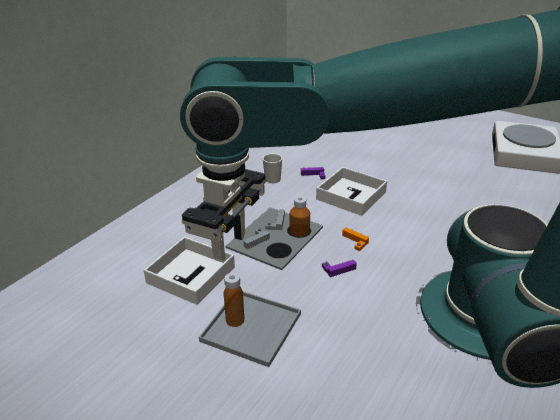

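The slim vial stands in the tray at (235,310). The wide vial is next.

Run:
```python
from r import *
lin(WIDE,180,250); hand.gripper_to(0.85)
grab(WIDE,8+HW,150,0.85)
lin(TW,150,250)
put(TW,3+HW,200,0.85)
RC=np.array([560.2,73.1])
lin(RC,200,250)
snap("a3","side")
```

```text
grip opening mm 52.63738327497075
t 15.575 open 53.03666510654005 F [ 0.6 -0.3 -2.3]
contact True dz vs nominal 0.0
t 20.5167
```

View pics/a3.png

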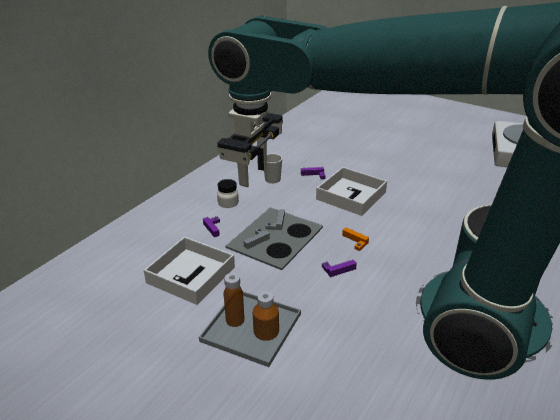

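Both vials stand in the tray at (234,305) and (266,318). On to the clamps.

```bash
cat >> r.py <<'E'
def clamp(C,phi,sgn,D,psi,tag):
    # C long-leg centre, phi clamp x angle, sgn +1 short leg at +y; D target centre, psi target x angle
    y=lambda t:np.array([-np.sin(t),np.cos(t)])
    G=C+3*sgn*y(phi); H=D+3*sgn*y(psi)
    robot.move_ptp([*map(float,G),120.],q(phi+np.pi/2)); hand.gripper_to(0.45)
    lin(G,35,150); h=lin(G,10,40,force_limit=6); z=robot.get_tcp_pos()[2]; print("hit",h,z)
    hand.gripper_to(0,force=25); print("grip mm",robot.get_opening()*93)
    lin(G,130,150); print("open",robot.get_opening()*93,"F",np.round(robot.get_ft_force(),1),"j",np.round(robot.get_joint_positions(),2))
    snap(tag,"side")
def clampput(sgn,D,psi):
    H=D+3*sgn*np.array([-np.sin(psi),np.cos(psi)])
    robot.move_ptp([*map(float,H),140.],q(psi+np.pi/2))
    lin(H,18,150); h=lin(H,4,15,force_limit=4); print("contact",h,robot.get_tcp_pos()[2])
    hand.gripper_to(0.45); lin(H,140,150); print("t",robot.get_time_s())
E
python3 - <<'E'
from r import *
c=dict(np.load("top0.npz"))
print(ray(c,[[148.8,170.5],[396.7,240]],4))
clamp(np.array([560.2,73.1]),np.deg2rad(-18.15),-1,np.array([464,-270]),0,"b1")
E
```

```text
[[ 613.0080346   253.43280955    4.        ]
 [ 456.20498954 -270.61932444    4.        ]]
hit False 10.103496169004526
grip mm 15.517799248079239
open 15.579159614422654 F [ 0.6  0.1 -2.3] j [ 0.08 -0.09  1.79  0.    1.44  0.4 ]
```

View pics/b1.png

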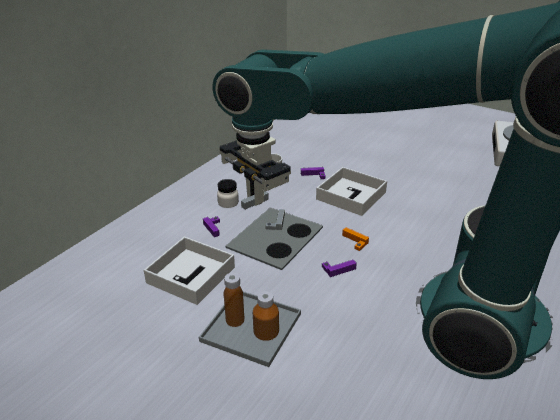

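The right-hand clamp is held level at about (253,203), with a 15.5 mm grip. I'll put it in the right bin, then fetch the left one.

Run:
```python
from r import *
clampput(-1,np.array([456.2,-270.6]),np.deg2rad(-1.5))
clamp(np.array([558.0,-33.7]),np.deg2rad(26.2),1,np.array([613,253.4]),0,"b2")
```

```text
contact True 6.058886712644935
t 31.5417
hit False 10.106341863536338
grip mm 15.983666929612053
open 15.811229416537637 F [-0.1  0.5 -1.7] j [-0.1  -0.1   1.81 -0.    1.44 -0.56]
```

View pics/b2.png

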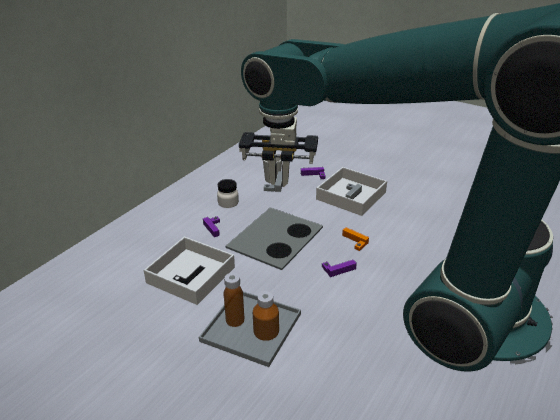

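The right clamp lies in the right bin at (353,188), and the left clamp is held at (275,187).

Run:
```python
from r import *
clampput(1,np.array([613.,253.4]),np.deg2rad(3.5))
lin([500,300],200,250)
robot.move_ptp([float(TW[0]),float(TW[1]),200.],q(A0)); hand.gripper_to(0.85,force=20)
print(robot.get_tcp_rot(),robot.get_time_s())
c=snap("c1","top"); snap("c1s","side")
```

```text
contact True 6.085643944700035
t 40.3333
[2.57859436e-06 9.97297661e-01 7.34668294e-02 2.08892986e-05] 43.2583
```

View pics/c1.png

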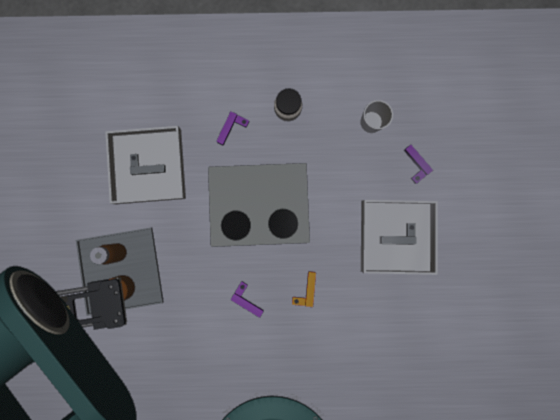

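View pics/c1s.png

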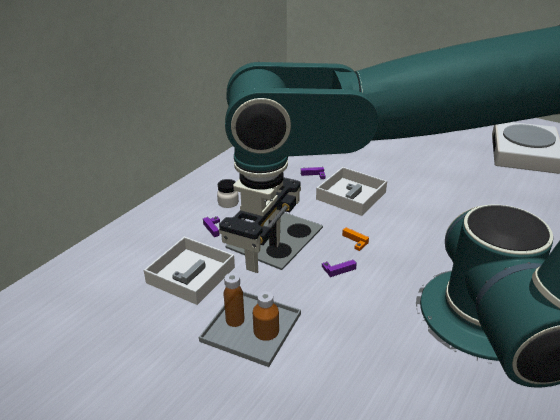

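Both clamps lie on their outlines at (148,168) and (398,240), with matching hands, and both vials stand upright in the tray. Now I return the wide vial, then the slim one.

```bash
python3 - <<'E'
from r import *
grab(TW,3+HW,150,0.85)
lin(WIDE,150,220); put(WIDE,8+HW,200,0.85)
lin(TS,220,250); hand.gripper_to(0.7)
grab(TS,3+HS,170,0.7)
lin(SLIM,170,220); put(SLIM,8+HS,230,0.7)
robot.move_ptp([380.,-480.,300.],q(A0-0.9))
snap("d1","top"); snap("side0_d","side")
E
python3 - <<'E'
exec(open('caps.py').read().replace('sys.argv[1]','"d1.npz"').replace('"side0.npz"','"side0_d.npz"').replace('from h','import sys;sys.path.insert(0,".")\nfrom h',1))
E
```

```text
grip opening mm 52.65760157100574
t 46.2667 open 52.60087683496192 F [ 0.3  1.  -1.1]
contact True dz vs nominal 0.1
t 51.3417
grip opening mm 39.589516059473276
t 56.3333 open 39.338286600651685 F [-0.3 -0.4 -2.1]
contact True dz vs nominal -0.0
t 61.0417
slim cap [495.2  69.3] centroid [495.   68.7 138.2] diam 31.6
  pad [493.3  69.7]
  pad [495.7 -30.3]
wide cap [493.2 -27.4] centroid [492.9 -27.6 107.4] diam 31.4
  pad [493.3  69.7]
  pad [495.7 -30.3]
side slim [483.9  80.3 137.4] 89
side wide [488.8 -27.  107.2] 80
```

View pics/d1.png

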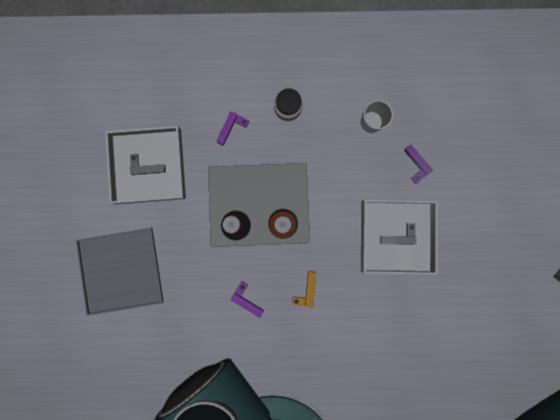

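View pics/side0_d.png

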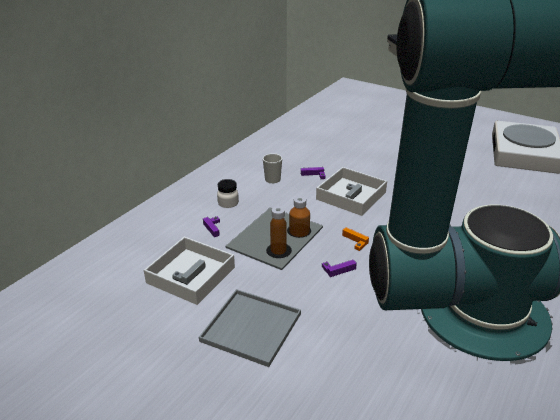

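The slim cap's depth reading (138 mm) disagrees with the expected 130 mm. I'll check it with pixel differences against the first images.

Run:
```python
from h import *
for n,a,b,roi in (("top","top0","d1",(212,205,258,245)),("top","top0","d1",(260,205,308,245)),("side","side0","side0_d",(262,200,292,262)),("side","side0","side0_d",(288,192,314,240))):
    for k in (a,b):
        c=dict(np.load(k+".npz")); f=c["frame"]; hsv=cv2.cvtColor(f,cv2.COLOR_BGR2HSV)
        cap=max(comps((f.min(2)>105)&(hsv[:,:,1]<40),roi,15),key=lambda q:q.sum()); v,u=np.nonzero(cap)
        am=max(comps((hsv[:,:,1]>150)&(hsv[:,:,0]<20),roi,15),key=lambda q:q.sum()); V,U=np.nonzero(am)
        d=c["depth"][cap]
        print(k,roi[:2],"cap uv",u.mean().round(2),v.mean().round(2),len(u),"amber uv",U.mean().round(2),V.mean().round(2),"vmax",V.max(),"depth pct",np.percentile(d,[5,25,50,75,95]).round(1))
a=cv2.imread("pics/side0.png")[195:270,220:320];b=cv2.imread("pics/side0_d.png")[195:270,220:320]
cv2.imwrite("pics/cmp.png",cv2.resize(np.hstack([a,b]),None,fx=4,fy=4,interpolation=cv2.INTER_CUBIC))
```

```text
top0 (212, 205) cap uv 230.91 224.17 199 amber uv 240.81 224.34 vmax 233 depth pct [956.9 958.5 959.8 960.8 962.4]
d1 (212, 205) cap uv 230.74 224.26 190 amber uv 240.44 224.31 vmax 233 depth pct [956.8 958.4 959.6 960.7 962.6]
top0 (260, 205) cap uv 282.97 224.03 182 amber uv 280.14 223.91 vmax 236 depth pct [979.  980.6 981.8 982.9 984.8]
d1 (260, 205) cap uv 282.35 224.34 184 amber uv 279.88 223.69 vmax 236 depth pct [978.8 980.5 981.7 983.  984.7]
side0 (262, 200) cap uv 274.16 211.16 574 amber uv 278.07 236.14 vmax 254 depth pct [1278.5 1444.8 1500.5 1539.2 1557.4]
side0_d (262, 200) cap uv 272.82 223.78 883 amber uv 278.0 236.26 vmax 254 depth pct [1281.1 1335.  1445.4 1524.8 1554. ]
side0 (288, 192) cap uv 302.06 207.14 527 amber uv 299.47 221.6 vmax 236 depth pct [1357.9 1414.6 1529.  1571.  1592.4]
side0_d (288, 192) cap uv 301.99 208.0 553 amber uv 299.36 221.89 vmax 236 depth pct [1356.5 1400.9 1524.7 1568.2 1591.8]
```

View pics/cmp.png

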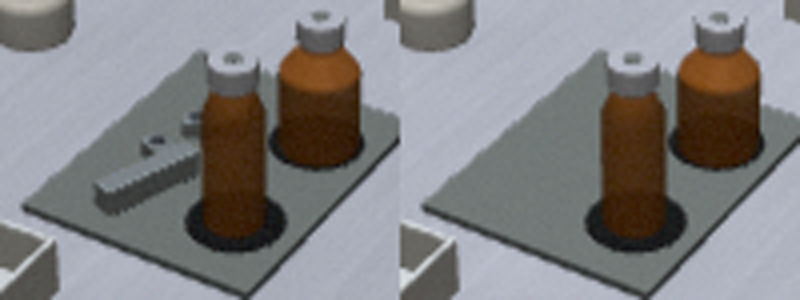

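The vials appear within about 1 px of where they started in both views, standing upright. The median cap depth is also unchanged (959.8 vs 959.6 mm), so outlier pixels had skewed the mean. Handing in.

Run:
```python
from bench import robot
print(robot.get_time_s()); robot.finish_job()
```

```text
63.175
the job is handed in; nothing more can be done
```

The job is done in the order asked and was handed in at 63 s of the 141 s allowed; no verdict is reported.

I set the slim vial and then the wide vial on the tray. I then laid the right-hand clamp in the right bin and the left-hand clamp in the left bin, and put the wide and then the slim vial back.

**Last checks:**
- **Vials:** both stand upright on their pads. Their cap positions in the top view are within about 1.5 mm of the start, and in both views they sit within about 1 px of where they were.
- **Clamps:** both lie flat on the matching outlines.
- **Beaker and jar:** they appear at the same places in the before and after pictures. The coloured look-alikes do too.

**Disagreements:**
- **Slim cap height:** the mean depth reading came out at 137–138 mm instead of 130. The median top-view depth was unchanged from the start (959.6 vs 959.8 mm), so I put it down to outlier pixels.
- **Side-view cap mask:** in the side view the colour mask for the slim cap also picked up background. I relied on the amber body there, which matched the start.
- **Side and top cameras:** they differed by about 4 mm in x at the start. I mostly used the top view, which agreed with the pads to about 2 mm.

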